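# Show the helper the stray biscuit

### The arm

A 6-joint arm with a two-finger parallel gripper is mounted at the origin on the work surface. World frame = base frame: x ahead of the robot, y to its left, z up, the work surface at z = 0. Lengths are in m, angles in rad, forces in N, time in s.
With the tool pointing down it reaches from about 0.225 to 0.725 m from the base axis. Payload 3.1 kg.
Tool frame: the origin (TCP) lies between the finger pads, 19 mm behind the fingertips; this is the grasp point; z points along the fingers, y is the line along which they close (so a half turn about z gives the same grasp; the last joint's range is limited). The gripper opens to 85 mm and grips with 20 to 120 N. Pads are 22 mm wide; open, the fingers measure 114 mm over their backs; the gripper's body (76 mm by 85 mm) begins 54 mm behind the grasp point. The pads swing forward as they close: fully open they stand 13 mm farther back than shut.
Start: joints at [1.216, 0.048, 0.099, 1.622, 0, 1.443], TCP at [0.118, 0.512, 0.25] pointing down, gripper open.
Joint ranges: [-2.91, 2.91], [-0.99, 1.94], [-1.21, 1.42], [-2.12, 2.29], [-1.49, 1.47], [-3.14, 3.14]. Speed limits (rad/s): [2.79, 2.79, 3.14, 3.14, 3.14, 3.14].

### API

Orientations are given as a unit quaternion [w, x, y, z].
In Python, from cell import arm, vision, workorder gives the robot as it stands.
- The arm moves only by the tool drive_tool, never from a script. Its argument "rows" is a list of rows, each an object with "translation": the shift along the world's x, y, z in cm, a list of three; "twist": the turn, a rotation vector about the world's x, y, z in rad, a list of three; "gripper": the closure in counts, from 0 (fully open) to 255 (shut). In form: [{"translation": [dx, dy, dz], "twist": [rx, ry, rz], "gripper": gripper}, ...]. A call has 1 to 8 rows; each row is the pose to reach, as a shift and turn from the pose commanded when the call began; what a row does not reach only later rows make up. A row lasts 1/10 s, in which the tool goes at most 50 mm and 8.59 degrees, less where a joint would pass 70% of its speed; a pose out of reach is approached as far as the arm can. A call with a gripper value outside its range is refused whole. The fingers move at their own pace and stop on an object; "force" is the grip in N (left out, the last holds). Time passes only in rows, so rows that repeat a pose let the fingers close. It gives the time, the measured TCP pose, the force, the opening and the grip force at its end, in the units of the state.
- arm.sense(): the state, without advancing time (a new reading comes with each control period).
- vision.get_image(name): name is "scene" or "top" or "wrist"; returns a dict with "color" (480x640x3 uint8, red, green, blue), "camera_matrix" (3x3 intrinsics, pixels), "position" and "attitude" of the camera in the world. Camera axes: x right, y down, z forward; pixel columns grow to the right and rows downward; lengths in m; the calibration is good to about 2 mm. A picture is of the moment at which its call begins. There is no depth.
- workorder.finish_job(): hands the job in; it is judged then, once.
The state is a dict: "t": time; "joints": joint angles; "joint_velocities": joint speeds; "effort": joint torques, N m; "ee_pos": TCP position; "tcp_rot": TCP orientation; "ft_force": force on the tool from outside, world axes, zero at the start; "wrist_torque": the same for the moment, N m; "opening": opening from 0.0 (shut) to 1.0 (fully open); "finger_force": force on a finger pad.
Only numpy, scipy, OpenCV 4.12 (cv2) and the standard library are available. Lean on these libraries where they do the work, as an engineer would, in place of code of your own. Each camera call takes 0.05 s, during which the arm holds its last target. There are 200 camera calls.

### The job

Press the plunger of the desk bell down to call the helper and let it come up again; then point out the one sock-shaped biscuit that was laid by mistake among the round ones on the dark tray, keeping the fingertips about three centimetres above its middle for about two seconds. Next show where it belongs by pointing in the same way at the middle of the empty place on the paper sheet of sock-shaped biscuits, and finish there, still pointing. Touch nothing but the bell: do not pick up, push or brush any biscuit, and leave the tray, the sheet and everything else alone.

Things in the scene. Friction and masses are not known exactly. Their poses are not given: they have to be found in the camera images.
- bell (a joint): plunger of the desk bell: 0 up, 0.006 m fully down; springs back by itself; about 2 N starts it and 4.5 N takes it fully down
- bell_top (a point): centre of the top of the plunger, 55 mm above the table when up; the plunger is a flat steel disc of 22 mm diameter standing 12 mm out of the steel dome of the desk bell (fixed, 66 mm across, black foot), which stands between the tray and the sheet
- bell_body: the desk bell as a whole: steel dome on a black foot 66 mm across, fixed; origin: centre of its underside, on the table, 55 mm below the plunger's top
- stray: the stray sock-shaped biscuit like a fat letter L, 56 x 44 mm, 8 mm thick, raw yellow dough, loose; origin: centre of the underside of its 56 x 44 outline (on the dough); z up, x along the leg, away from the foot. It is the only one of its shape on the dark tray, any yaw, in any of the six places; the tray's floor carries it 4 mm above the table
- gap: the empty place on the paper sheet: a thin brown printed outline of a sock-shaped biscuit, 56 x 44 mm, flat on the 2 mm sheet; origin: centre of its outline, at the sheet's surface; z up
- tray: dark steel baking tray, fixed, 160 x 226 mm, rim 12 mm high, floor 4 mm thick; origin: centre of its underside; it holds six biscuits, 2 rows along x by 3 along y, 64 x 66 mm apart. May be left or right of the bell
- sheet: white baking paper sheet, fixed, 170 x 240 x 2 mm; origin: centre of its underside; five sock-shaped biscuits and one empty place, 2 rows along x by 3 along y, 72 x 75 mm apart. On the other side of the bell from the tray
- round1: round biscuit on the tray, 48 mm diameter, 8 mm thick, loose; origin: centre of its underside; not to be touched
- round2: round biscuit on the tray, 48 mm diameter, 8 mm thick, loose; origin: centre of its underside; not to be touched
- round3: round biscuit on the tray, 48 mm diameter, 8 mm thick, loose; origin: centre of its underside; not to be touched
- round4: round biscuit on the tray, 48 mm diameter, 8 mm thick, loose; origin: centre of its underside; not to be touched
- round5: round biscuit on the tray, 48 mm diameter, 8 mm thick, loose; origin: centre of its underside; not to be touched
- sock1: sock-shaped biscuit lying in its right place on the paper sheet, 56 x 44 mm, 8 mm thick, loose; origin: centre of its underside; not to be touched
- sock2: sock-shaped biscuit lying in its right place on the paper sheet, 56 x 44 mm, 8 mm thick, loose; origin: centre of its underside; not to be touched
- sock3: sock-shaped biscuit lying in its right place on the paper sheet, 56 x 44 mm, 8 mm thick, loose; origin: centre of its underside; not to be touched
- sock4: sock-shaped biscuit lying in its right place on the paper sheet, 56 x 44 mm, 8 mm thick, loose; origin: centre of its underside; not to be touched
- sock5: sock-shaped biscuit lying in its right place on the paper sheet, 56 x 44 mm, 8 mm thick, loose; origin: centre of its underside; not to be touched
- cutter: steel ring biscuit cutter, 60 mm across, 22 mm high, loose, beyond the bell; origin: centre of its underside; bystander
- small_cutter: steel ring biscuit cutter, 48 mm across, 22 mm high, loose, on the far left, beside the wooden bowl; origin: centre of its underside; bystander
- pin: steel rolling pin, 364 mm long along its y, 56 mm across its grey end discs, loose, beyond everything; origin: under its middle, on the table; bystander
Mind the look-alikes: they are no part of the job. Of the things that look like the bell_body, take the one that is farthest from the robot's base at the start.

How it is judged:
By the outcome, as a careful person would: the job done as asked, in the order asked, and still so for the second after the job is handed in, with the robot touching nothing.
It also fails if it takes over 48 s, if anything falls off the work surface, if the arm or the gripper's body presses on something with over 40 N, if the wrist force passes 120 N, or if a joint passes its speed limit or range.

## Working session

There is one attempt and no reset: what is moved stays moved. The work goes in short steps, Python scripts to look and compute and a tool call to move; the robot and the scene stay as the last step left them, time stands still between calls to the robot, and variables do not carry over. Pictures are saved under pics/ and viewed, at most 10 in all, crops included, and the job is handed in when it is done.

Besides the shell and the picture viewer there is one more tool, called after "Call:" as name([rows], argument=value, ...), one row to a line, values as JSON. drive_tool: Moves the arm, as the interface text tells. Its arguments: {"type":"object","properties":{"rows":{"type":"array"},"force":{"type":"number"}},"required":["rows"]}

```bash
mkdir -p pics; cat > h.py <<'E'
import numpy as np, cv2, pickle
from cell import arm, vision, workorder
def grab(n,f):
    d=vision.get_image(n); pickle.dump(d,open(f'pics/{f}.pkl','wb')); cv2.imwrite(f'pics/{f}.png',d['color'][:,:,::-1]); return d
def R(d):
    a=np.array(d['attitude'],float)
    if a.shape==(3,3): return a
    w,x,y,z=a
    from scipy.spatial.transform import Rotation as Ro
    return Ro.from_quat([x,y,z,w]).as_matrix()
def ray(d,u,v,z):
    K=np.array(d['camera_matrix']);r=R(d)@np.linalg.solve(K,[u,v,1]);p=np.array(d['position'])
    return p+r*(z-p[2])/r[2]
E
python3 - <<'E'
from h import *
for n in('top','scene'):
    d=grab(n,n+'0'); print(n,d['position'],d['attitude'],d['camera_matrix'])
print(arm.sense())
E
```

```text
top [0.41556036 0.05537981 1.28146905] [ 0.04172423 -0.70137271  0.71080787 -0.03297852] [[568.00319813   0.         314.94357265]
 [  0.         568.00319813 239.8283836 ]
 [  0.           0.           1.        ]]
scene [ 1.10572831 -0.01693328  0.89043489] [-0.22276384  0.71743745  0.62894033 -0.20023444] [[580.04283757   0.         307.19997319]
 [  0.         580.04283757 239.21064276]
 [  0.           0.           1.        ]]
{'t': 0.1, 'joints': array([1.21618140e+00, 4.86619414e-02, 9.77206600e-02, 1.62199369e+00,
       3.89322284e-05, 1.44300400e+00]), 'joint_velocities': array([ 0.00046932, -0.00048401,  0.00199648, -0.00127788, -0.00164902,
        0.00076822]), 'effort': array([ 2.73686426e-03, -3.39848971e+01,  3.20936823e+01,  1.58284017e-02,
       -1.79126960e-04, -3.73524315e-06]), 'ee_pos': array([0.11787849, 0.51106194, 0.24892487]), 'tcp_rot': array([-2.74332673e-04,  1.13168297e-01,  9.93575258e-01, -1.03371425e-03]), 'ft_force': array([0.01043866, 0.15307351, 0.19938425]), 'wrist_torque': array([-0.0502471 , -0.03578794,  0.03556533]), 'finger_force': 0.0, 'opening': 1.0010394327924965}
```

View pics/top0.png

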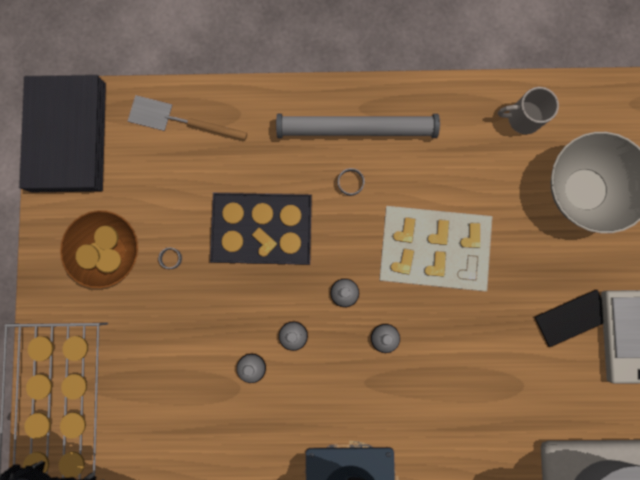

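View pics/scene0.png

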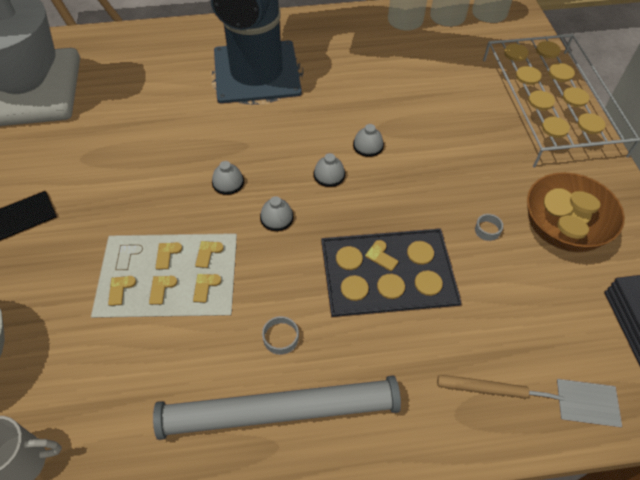

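The top view shows four bells, at about (345,293), (293,336), (386,338) and (251,368). The one at (345,293) is the farthest from the base and lies between the tray and the sheet. The stray is at about (264,242) and the gap at about (468,267). In the scene view they are at (277,210), (382,256) and (128,256).

```bash
cat > m.py <<'E'
from h import *
def P(d,pts,z): return np.array([ray(d,u,v,z)[:2] for u,v in pts])
def box(d,c,z):
    q=(P(d,c.reshape(-1,2),z)*1000).astype(np.float32); r=cv2.minAreaRect(q); return np.round(r[0],1),np.round(r[1],1),round(r[2],1)
E
python3 - <<'E'
from m import *
T=pickle.load(open('pics/top0.pkl','rb'));S=pickle.load(open('pics/scene0.pkl','rb'))
# bells: rough positions
for u,v in[(345,293),(293,336),(386,338),(251,368)]:
    p=ray(T,u,v,.045);print('bell',p.round(3),np.hypot(*p[:2]).round(3))
def blobs(d,roi,z,name):
    x0,y0,x1,y1=roi;h=cv2.cvtColor(d['color'],cv2.COLOR_RGB2HSV)
    m=np.zeros(h.shape[:2],np.uint8);m[y0:y1,x0:x1]=cv2.inRange(h,(8,110,90),(35,255,255))[y0:y1,x0:x1]
    for c in cv2.findContours(m,cv2.RETR_EXTERNAL,cv2.CHAIN_APPROX_NONE)[0]:
        if cv2.contourArea(c)>60: print(name,cv2.boundingRect(c),*box(d,c,z))
blobs(T,(216,198,306,260),.012,'Ttray');blobs(S,(335,238,445,303),.012,'Stray')
blobs(T,(388,212,486,284),.010,'Tsheet')
# sheet outline corners in top
def crop(d,x0,y0,w,h,k):return cv2.resize(d['color'][y0:y0+h,x0:x0+w,::-1],(w*k,h*k),interpolation=cv2.INTER_CUBIC)
A=np.hstack([crop(T,445,245,50,50,8),crop(T,320,268,50,50,8)])
B=np.hstack([crop(S,105,235,50,50,8),crop(S,252,185,50,50,8)])
cv2.imwrite('pics/c.png',cv2.resize(np.vstack([A,B]),(600,600)))
E
```

```text
bell [0.43  0.006 0.045] 0.43
bell [0.339 0.12  0.045] 0.36
bell [ 0.333 -0.08   0.045] 0.342
bell [0.273 0.21  0.045] 0.344
Ttray (279, 232, 22, 22) [544.6 127. ] [46.4 47.7] 44.4
Ttray (222, 231, 21, 21) [550.4 257. ] [45.5 45.1] 0.1
Ttray (252, 228, 25, 29) [546.6 191.1] [56.2 44.5] 44.6
Ttray (280, 205, 21, 21) [607.6 125.9] [45.2 45.7] 89.4
Ttray (252, 203, 21, 21) [613.1 189.2] [45.3 45.9] 89.7
Ttray (222, 202, 22, 22) [614.7 255.9] [47.3 47.5] 26.2
Stray (341, 275, 28, 26) [610.3 123.5] [47.8 49.2] 39.5
Stray (377, 274, 28, 25) [616.  187.1] [47.8 48.3] 82.4
Stray (415, 270, 28, 26) [618.  253.6] [48.6 49.1] 28.5
Stray (336, 246, 27, 24) [547.8 125.2] [47.1 49.5] 82.3
Stray (407, 241, 27, 24) [554. 255.] [47.4 50. ] 49.5
Stray (366, 240, 32, 31) [550.  189.5] [57.2 47.8] 47.0
Tsheet (425, 252, 20, 24) [ 494.8 -196.9] [41.4 52.4] 84.0
Tsheet (391, 249, 22, 24) [ 499.2 -127.5] [31.8 60.4] 48.3
Tsheet (461, 224, 19, 23) [ 556.7 -278. ] [40.2 50.8] 87.5
Tsheet (428, 220, 20, 24) [ 566.  -206.3] [41.1 52.6] 82.2
Tsheet (394, 218, 21, 23) [ 569.4 -134.4] [32.5 60.9] 52.7
```

View pics/c.png

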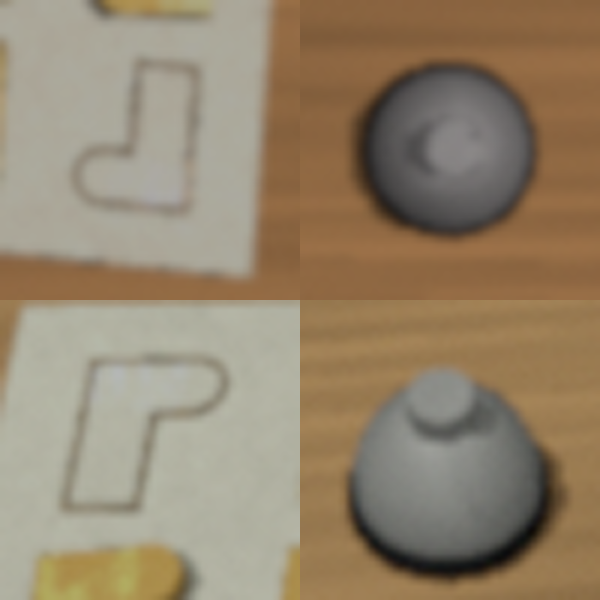

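The crops show the gap outline clearly: in the top view about (457–478, 255–280), in the scene view about (115–143, 244–270). The plunger disc is at (345.8,292.5) in the top view and (275.6,201.3) in the scene view.

```bash
python3 - <<'E'
from m import *
T=pickle.load(open('pics/top0.pkl','rb'));S=pickle.load(open('pics/scene0.pkl','rb'))
print('plunger',ray(T,345.4,292.1,.055),ray(S,275.2,200.9,.055))
for d,n,(x0,y0,x1,y1) in[(T,'T',(455,252,482,285)),(S,'S',(112,241,145,272))]:
    g=cv2.cvtColor(d['color'],cv2.COLOR_RGB2GRAY)[y0:y1,x0:x1]; k=6
    g=cv2.resize(g,None,fx=k,fy=k,interpolation=cv2.INTER_CUBIC).astype(int)
    m=(g<np.median(g)-22).astype(np.uint8)
    for c in cv2.findContours(m,cv2.RETR_EXTERNAL,cv2.CHAIN_APPROX_NONE)[0]:
        if len(c)>40:
            q=(c.reshape(-1,2)+.5)/k-.5+[x0,y0]; print(n,q.min(0).round(1),q.max(0).round(1),*box(d,q,.002))
E
```

```text
plunger [0.43190727 0.00572346 0.055     ] [0.4348255  0.00474119 0.055     ]
T [470.1 278.2] [475.9 280.2] [ 457.1 -282.9] [ 3.9 13.2] 7.7
T [456.8 254.4] [477.8 279.4] [ 484.2 -275.2] [35.7 65.2] 57.4
S [114.6 243.6] [142.8 270.1] [ 486.2 -272.6] [44.9 58. ] 81.8
```

Call:
drive_tool([
  {"translation": [8, -12, 0], "twist": [0, 0, 0], "gripper": 255},
  {"translation": [16, -25, 0], "twist": [0, 0, 0], "gripper": 255},
  {"translation": [24, -38, 0], "twist": [0, 0, 0], "gripper": 255},
  {"translation": [31.5, -50.7, 0], "twist": [0, 0, 0], "gripper": 255},
  {"translation": [31.5, -50.7, 0], "twist": [0, 0, 0], "gripper": 255},
  {"translation": [31.5, -50.7, 0], "twist": [0, 0, 0], "gripper": 255},
  {"translation": [31.5, -50.7, 0], "twist": [0, 0, 0], "gripper": 255},
  {"translation": [31.5, -50.7, 0], "twist": [0, 0, 0], "gripper": 255},
])

```text
t: 0.9
ee_pos: [0.3304, 0.1705, 0.2497]
tcp_rot: [0.0, 0.113, 0.994, 0.0]
ft_force: [0.9, 0.6, -0.3]
opening: 0.002
finger_force: 0.0
```

Call:
drive_tool([
  {"translation": [10.4, -16.7, -5], "twist": [0, 0, 0], "gripper": 255},
  {"translation": [10.4, -16.7, -5], "twist": [0, 0, 0], "gripper": 255},
  {"translation": [10.4, -16.7, -5], "twist": [0, 0, 0], "gripper": 255},
  {"translation": [10.4, -16.7, -5], "twist": [0, 0, 0], "gripper": 255},
  {"translation": [10.4, -16.7, -5], "twist": [0, 0, 0], "gripper": 255},
  {"translation": [10.4, -16.7, -5], "twist": [0, 0, 0], "gripper": 255},
  {"translation": [10.4, -16.7, -5], "twist": [0, 0, 0], "gripper": 255},
])

```text
t: 1.6
ee_pos: [0.4334, 0.006, 0.2]
tcp_rot: [-0.0, 0.113, 0.994, 0.0]
ft_force: [0.5, -0.5, 0.1]
opening: 0.005
finger_force: 0.0
```

```bash
python3 - <<'E'
from h import *
d=grab('wrist','w1');print(d['position'],R(d).round(3));s=arm.sense();print(s['ee_pos'],s['joints'],s['ft_force'])
K=d['camera_matrix'];p=R(d).T@(np.array([.4333,.0052,.055])-d['position']);print((K@p/p[2]).round(1))
E
```

```text
[0.3589548  0.02375374 0.32260909] [[ 0.225  0.93   0.292]
 [ 0.974 -0.215 -0.066]
 [ 0.001  0.3   -0.954]]
[0.43354375 0.00639178 0.20035395] [-1.40455783e-01 -1.96926764e-01 -2.30329689e-01  1.53744395e+00
  4.13169841e-04  8.47864027e-02] [ 0.44503087  0.27955977 -0.34762075]
[322.2 223.9   1. ]
```

View pics/w1.png

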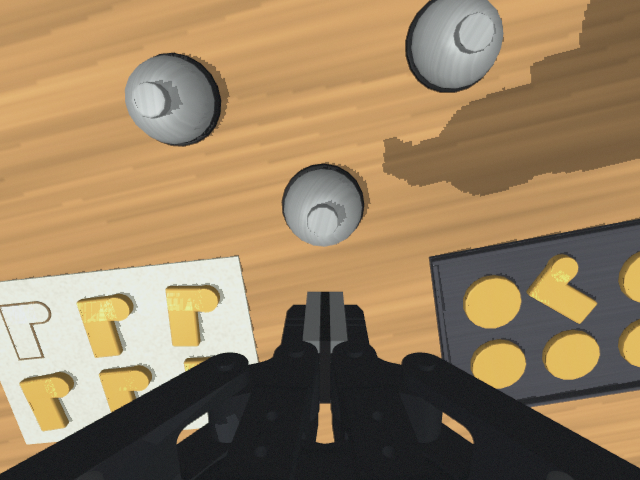

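The wrist view has the target bell's plunger at (322,219), against a prediction of (322,224). That is about 2 mm nearer the robot, so I use x = 0.432. The gap (27,331) and the stray (562,290) are where expected.

Call:
drive_tool([
  {"translation": [-0.15, -0.05, -4], "twist": [0, 0, 0], "gripper": 255},
  {"translation": [-0.15, -0.05, -8], "twist": [0, 0, 0], "gripper": 255},
  {"translation": [-0.15, -0.05, -11], "twist": [0, 0, 0], "gripper": 255},
  {"translation": [-0.15, -0.05, -12], "twist": [0, 0, 0], "gripper": 255},
  {"translation": [-0.15, -0.05, -12.4], "twist": [0, 0, 0], "gripper": 255},
  {"translation": [-0.15, -0.05, -12.4], "twist": [0, 0, 0], "gripper": 255},
])

```text
t: 2.25
ee_pos: [0.4331, 0.0054, 0.0772]
tcp_rot: [0.001, 0.112, 0.994, 0.0]
ft_force: [0.8, 0.2, 0.8]
opening: -0.004
finger_force: 0.0
```

```bash
python3 - <<'E'
from h import *
d=grab('wrist','w2');print(arm.sense()['ee_pos'],arm.sense()['ft_force'])
K=d['camera_matrix'];p=R(d).T@(np.array([.432,.0052,.055])-d['position']);print((K@p/p[2]).round(1))
E
```

```text
[0.43376759 0.00512583 0.07786837] [-0.16185816 -0.93613654  1.07946033]
[321.9 307.4   1. ]
```

View pics/w2.png

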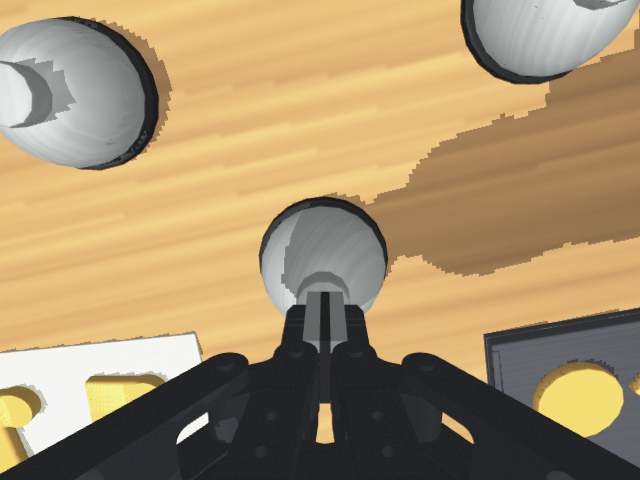

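The fingertips at (325,300) sit centred over the plunger, whose rim shows at about (323,280). Now pressing.

Call:
drive_tool([
  {"translation": [0, 0, -0.2], "twist": [0, 0, 0], "gripper": 255},
  {"translation": [0, 0, -0.4], "twist": [0, 0, 0], "gripper": 255},
  {"translation": [0, 0, -0.6], "twist": [0, 0, 0], "gripper": 255},
  {"translation": [0, 0, -0.8], "twist": [0, 0, 0], "gripper": 255},
  {"translation": [0, 0, -0.8], "twist": [0, 0, 0], "gripper": 255},
  {"translation": [0, 0, -0.8], "twist": [0, 0, 0], "gripper": 255},
])

```text
t: 2.9
ee_pos: [0.4339, 0.0047, 0.069]
tcp_rot: [0.002, 0.113, 0.994, 0.0]
ft_force: [2.5, 0.1, 3.4]
opening: 0.002
finger_force: 1.9
```

Call:
drive_tool([
  {"translation": [0, 0, -0.2], "twist": [0, 0, 0], "gripper": 255},
  {"translation": [0, 0, -0.2], "twist": [0, 0, 0], "gripper": 255},
  {"translation": [0, 0, -0.3], "twist": [0, 0, 0], "gripper": 255},
  {"translation": [0, 0, -0.3], "twist": [0, 0, 0], "gripper": 255},
  {"translation": [0, 0, -0.3], "twist": [0, 0, 0], "gripper": 255},
])

```text
t: 3.4
ee_pos: [0.4339, 0.0046, 0.0676]
tcp_rot: [0.002, 0.113, 0.994, -0.0]
ft_force: [-0.7, 1.0, 13.5]
opening: 0.002
finger_force: 6.6
```

At 13.5 N the plunger is on its stop. Now lifting straight up.

Call:
drive_tool([
  {"translation": [0, 0, 0.5], "twist": [0, 0, 0], "gripper": 255},
  {"translation": [0, 0, 1], "twist": [0, 0, 0], "gripper": 255},
  {"translation": [0, 0, 3], "twist": [0, 0, 0], "gripper": 255},
  {"translation": [0, 0, 6], "twist": [0, 0, 0], "gripper": 255},
  {"translation": [0, 0, 9], "twist": [0, 0, 0], "gripper": 255},
  {"translation": [0, 0, 9], "twist": [0, 0, 0], "gripper": 255},
])

```text
t: 4.0
ee_pos: [0.4336, 0.0045, 0.1581]
tcp_rot: [0.002, 0.113, 0.994, -0.0]
ft_force: [0.8, -0.3, 0.6]
opening: 0.001
finger_force: 0.0
```

```bash
python3 - <<'E'
from m import *
d=grab('wrist','w3');s=arm.sense();print(s['ee_pos'],s['ft_force'])
for p in[[.5483,.1903,.012],[.485,-.272,.002]]:
    q=R(d).T@(np.array(p)-d['position']);print((d['camera_matrix']@q/q[2]).round(1))
d=pickle.load(open('pics/w1.pkl','rb'))
h=cv2.cvtColor(d['color'],cv2.COLOR_RGB2HSV);m=cv2.inRange(h,(15,120,150),(35,255,255));m[:240]=0;m[:,:440]=0
for c in cv2.findContours(m,cv2.RETR_EXTERNAL,cv2.CHAIN_APPROX_NONE)[0]:
    if cv2.contourArea(c)>300: print(cv2.boundingRect(c),*box(d,c,.012))
g=cv2.cvtColor(d['color'],cv2.COLOR_RGB2GRAY)[296:366,0:54].astype(int);m=(g<g.max()-70).astype(np.uint8)
for c in cv2.findContours(m,cv2.RETR_EXTERNAL,cv2.CHAIN_APPROX_NONE)[0]:
    if len(c)>40: print('gap',cv2.boundingRect(c),*box(d,c.reshape(-1,2)+[0,296],.002))
E
```

```text
[0.43259377 0.00472075 0.15595631] [ 0.61172619  0.60753216 -0.00183869]
[606.1 314.1   1. ]
[ -4.2 356.4   1. ]
(532, 391, 108, 77) [682.5 219.6] [133.9  64.6] 45.6
(473, 343, 53, 46) [606.2 125.6] [46.7 43. ] 46.0
(546, 334, 54, 46) [612.6 188. ] [46.6 45.6] 77.0
(623, 325, 17, 42) [614.5 238.5] [13.6 41.9] 89.9
(465, 278, 56, 50) [544.7 125.6] [45.9 46. ] 82.9
(623, 257, 17, 45) [550.1 238.9] [12.9 40.5] 89.9
(529, 257, 68, 67) [546.  189.7] [56.3 43.4] 47.4
(440, 240, 70, 14) [491.  116.3] [55. 11.] 77.0
gap (0, 5, 51, 59) [ 485.6 -270.4] [43.9 55.7] 83.2
```

Call:
drive_tool([
  {"translation": [11.5, 18.5, 0], "twist": [0, 0, 0], "gripper": 255},
  {"translation": [11.5, 18.5, 0], "twist": [0, 0, 0], "gripper": 255},
  {"translation": [11.5, 18.5, 0], "twist": [0, 0, 0], "gripper": 255},
  {"translation": [11.5, 18.5, 0], "twist": [0, 0, 0], "gripper": 255},
  {"translation": [11.5, 18.5, 0], "twist": [0, 0, 0], "gripper": 255},
  {"translation": [11.5, 18.5, -4], "twist": [0, 0, 0], "gripper": 255},
  {"translation": [11.5, 18.5, -7], "twist": [0, 0, 0], "gripper": 255},
  {"translation": [11.5, 18.5, -8.5], "twist": [0, 0, 0], "gripper": 255},
])

```text
t: 4.85
ee_pos: [0.5429, 0.1891, 0.0636]
tcp_rot: [-0.005, 0.113, 0.994, -0.002]
ft_force: [-0.8, 0.5, -0.5]
opening: -0.004
finger_force: 0.0
```

```bash
python3 - <<'E'
from h import *
print(np.mean([arm.sense()['ee_pos'] for _ in range(3)],0))
d=grab('wrist','w4');q=R(d).T@(np.array([.547,.190,.012])-d['position']);print((d['camera_matrix']@q/q[2]).round(1)); print(arm.sense()['ee_pos'])
E
```

```text
[0.54288743 0.18905595 0.06360356]
[327.7 288.1   1. ]
[0.54214637 0.18870264 0.06223497]
```

View pics/w4.png

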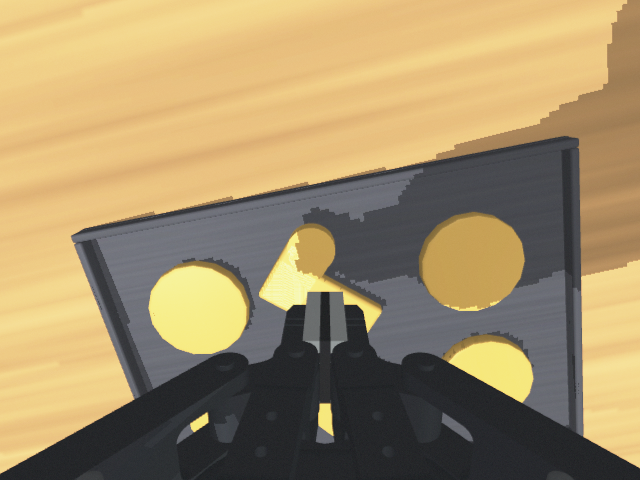

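The fingertips at (325,295) are over the stray's bend, near its middle, and the round biscuits are clear. I let it settle and read again.

Call:
drive_tool([
  {"translation": [0, 0, 0], "twist": [0, 0, 0], "gripper": 255},
  {"translation": [0, 0, 0], "twist": [0, 0, 0], "gripper": 255},
  {"translation": [0, 0, 0], "twist": [0, 0, 0], "gripper": 255},
])

```text
t: 5.2
ee_pos: [0.549, 0.19, 0.0723]
tcp_rot: [0.002, 0.113, 0.994, 0.001]
ft_force: [0.5, -0.8, 0.5]
opening: 0.0
finger_force: 0.0
```

Call:
drive_tool([
  {"translation": [-0.15, 0, -0.6], "twist": [0, 0, 0], "gripper": 255},
  {"translation": [-0.15, 0, -1.2], "twist": [0, 0, 0], "gripper": 255},
  {"translation": [-0.15, 0, -1.2], "twist": [0, 0, 0], "gripper": 255},
  {"translation": [-0.15, 0, -1.2], "twist": [0, 0, 0], "gripper": 255},
  {"translation": [-0.15, 0, -1.2], "twist": [0, 0, 0], "gripper": 255},
  {"translation": [-0.15, 0, -1.2], "twist": [0, 0, 0], "gripper": 255},
])

```text
t: 5.8
ee_pos: [0.5462, 0.1899, 0.0582]
tcp_rot: [0.0, 0.113, 0.994, 0.0]
ft_force: [-0.2, -0.4, -0.0]
opening: -0.0
finger_force: 0.0
```

```bash
python3 - <<'E'
from h import *
d=grab('wrist','w5');K=d['camera_matrix'];s=arm.sense();print(s['ee_pos'],s['t'])
# where the fingertip axis hits the biscuit's top, by camera geometry, for the check
for p in([.547,.19,.012],[.547,.19,.041]):
    q=R(d).T@(np.array(p)-d['position']);print((K@q/q[2]).round(1))
from m import box
h=cv2.cvtColor(d['color'],cv2.COLOR_RGB2HSV);m=cv2.inRange(h,(15,100,100),(35,255,255))
m[340:]=0
for c in cv2.findContours(m,cv2.RETR_EXTERNAL,cv2.CHAIN_APPROX_NONE)[0]:
    if cv2.contourArea(c)>300: print(cv2.boundingRect(c),*box(d,c,.012))
E
```

```text
[0.54614094 0.18986849 0.05817727] 5.85
[323.9 286.    1. ]
[323.8 318.    1. ]
(139, 258, 104, 82) [540.  129.2] [47.4 40.5] 76.9
(253, 219, 127, 110) [545.3 192.1] [55.1 44.6] 47.4
(418, 207, 109, 102) [549.4 256.5] [48.3 46.6] 15.0
(0, 0, 640, 340) [504.2 197.9] [299.6 141.3] 76.9
```

Position is within 2 mm. I raise 2 mm and hold for over two seconds.

Call:
drive_tool([
  {"translation": [0, 0, 0.2], "twist": [0, 0, 0], "gripper": 255},
  {"translation": [0, 0, 0.2], "twist": [0, 0, 0], "gripper": 255},
  {"translation": [0, 0, 0.2], "twist": [0, 0, 0], "gripper": 255},
  {"translation": [0, 0, 0.2], "twist": [0, 0, 0], "gripper": 255},
  {"translation": [0, 0, 0.2], "twist": [0, 0, 0], "gripper": 255},
  {"translation": [0, 0, 0.2], "twist": [0, 0, 0], "gripper": 255},
  {"translation": [0, 0, 0.2], "twist": [0, 0, 0], "gripper": 255},
  {"translation": [0, 0, 0.2], "twist": [0, 0, 0], "gripper": 255},
])

```text
t: 6.65
ee_pos: [0.546, 0.1898, 0.06]
tcp_rot: [-0.0, 0.113, 0.994, -0.0]
ft_force: [0.6, 0.2, 0.7]
opening: -0.004
finger_force: 0.0
```

Call:
drive_tool([
  {"translation": [0, 0, 0], "twist": [0, 0, 0], "gripper": 255},
  {"translation": [0, 0, 0], "twist": [0, 0, 0], "gripper": 255},
  {"translation": [0, 0, 0], "twist": [0, 0, 0], "gripper": 255},
  {"translation": [0, 0, 0], "twist": [0, 0, 0], "gripper": 255},
  {"translation": [0, 0, 0], "twist": [0, 0, 0], "gripper": 255},
  {"translation": [0, 0, 0], "twist": [0, 0, 0], "gripper": 255},
  {"translation": [0, 0, 0], "twist": [0, 0, 0], "gripper": 255},
  {"translation": [0, 0, 0], "twist": [0, 0, 0], "gripper": 255},
])

```text
t: 7.45
ee_pos: [0.546, 0.1898, 0.06]
tcp_rot: [0.0, 0.113, 0.994, -0.0]
ft_force: [-0.0, 0.4, -0.2]
opening: 0.002
finger_force: 0.0
```

Call:
drive_tool([
  {"translation": [0, 0, 0], "twist": [0, 0, 0], "gripper": 255},
  {"translation": [0, 0, 0], "twist": [0, 0, 0], "gripper": 255},
  {"translation": [0, 0, 0], "twist": [0, 0, 0], "gripper": 255},
  {"translation": [0, 0, 0], "twist": [0, 0, 0], "gripper": 255},
  {"translation": [0, 0, 0], "twist": [0, 0, 0], "gripper": 255},
  {"translation": [0, 0, 0], "twist": [0, 0, 0], "gripper": 255},
  {"translation": [0, 0, 0], "twist": [0, 0, 0], "gripper": 255},
  {"translation": [0, 0, 0], "twist": [0, 0, 0], "gripper": 255},
])

```text
t: 8.25
ee_pos: [0.546, 0.1898, 0.06]
tcp_rot: [-0.0, 0.113, 0.994, -0.0]
ft_force: [0.1, -0.3, -0.3]
opening: -0.004
finger_force: 0.0
```

Call:
drive_tool([
  {"translation": [0, 0, 2], "twist": [0, 0, 0], "gripper": 255},
  {"translation": [0, 0, 6], "twist": [0, 0, 0], "gripper": 255},
  {"translation": [0, 0, 9], "twist": [0, 0, 0], "gripper": 255},
  {"translation": [0, 0, 9], "twist": [0, 0, 0], "gripper": 255},
  {"translation": [0, 0, 9], "twist": [0, 0, 0], "gripper": 255},
])

```text
t: 8.75
ee_pos: [0.5469, 0.19, 0.1513]
tcp_rot: [0.001, 0.113, 0.994, 0.0]
ft_force: [-0.5, -0.2, -0.1]
opening: 0.001
finger_force: 0.0
```

Call:
drive_tool([
  {"translation": [-6.1, -46.1, 0], "twist": [0, 0, 0], "gripper": 255},
  {"translation": [-6.1, -46.1, 0], "twist": [0, 0, 0], "gripper": 255},
  {"translation": [-6.1, -46.1, 0], "twist": [0, 0, 0], "gripper": 255},
  {"translation": [-6.1, -46.1, 0], "twist": [0, 0, 0], "gripper": 255},
  {"translation": [-6.1, -46.1, 0], "twist": [0, 0, 0], "gripper": 255},
  {"translation": [-6.1, -46.1, 0], "twist": [0, 0, 0], "gripper": 255},
  {"translation": [-6.1, -46.1, 0], "twist": [0, 0, 0], "gripper": 255},
  {"translation": [-6.1, -46.1, 0], "twist": [0, 0, 0], "gripper": 255},
])

```text
t: 9.55
ee_pos: [0.4918, -0.208, 0.1479]
tcp_rot: [-0.001, 0.113, 0.994, 0.001]
ft_force: [0.9, -1.0, 0.3]
opening: -0.0
finger_force: 0.0
```

```bash
python3 - <<'E'
from h import *
s=arm.sense();print(s['ee_pos'],s['joints'])
E
```

```text
[ 0.49184811 -0.20800256  0.14794896] [-5.25815418e-01  7.60662933e-02 -7.40825663e-02  1.42384076e+00
  2.12789942e-04 -2.99001918e-01]
```

Commanded is about (0.493, −0.207); the rest is roughly −0.8, −6.4 cm.

Call:
drive_tool([
  {"translation": [-0.8, -6.4, 0], "twist": [0, 0, 0], "gripper": 255},
  {"translation": [-0.8, -6.4, 0], "twist": [0, 0, 0], "gripper": 255},
  {"translation": [-0.8, -6.4, 0], "twist": [0, 0, 0], "gripper": 255},
  {"translation": [-0.8, -6.4, 0], "twist": [0, 0, 0], "gripper": 255},
  {"translation": [-0.8, -6.4, -3], "twist": [0, 0, 0], "gripper": 255},
  {"translation": [-0.8, -6.4, -6], "twist": [0, 0, 0], "gripper": 255},
  {"translation": [-0.8, -6.4, -6], "twist": [0, 0, 0], "gripper": 255},
  {"translation": [-0.8, -6.4, -6], "twist": [0, 0, 0], "gripper": 255},
])

```text
t: 10.35
ee_pos: [0.4852, -0.2686, 0.0894]
tcp_rot: [-0.001, 0.112, 0.994, 0.001]
ft_force: [0.5, 0.5, -0.1]
opening: -0.005
finger_force: 0.0
```

```bash
python3 - <<'E'
from m import *
d=grab('wrist','w6');s=arm.sense();print(s['ee_pos'])
for p in([.485,-.271,.002],):
    q=R(d).T@(np.array(p)-d['position']);print((d['camera_matrix']@q/q[2]).round(1))
E
```

```text
[ 0.48612087 -0.26964943  0.09091248]
[318.7 253.8   1. ]
```

View pics/w6.png

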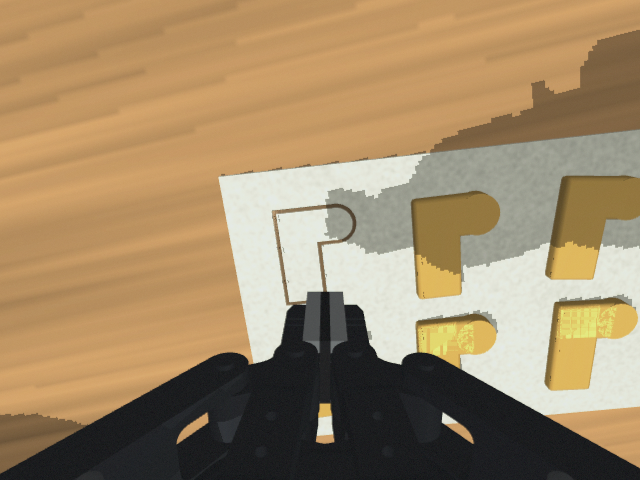

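The gap outline spans (272–356, 204–305) with its centre at about (321,253). The prediction was (319,254), so it agrees within 1.5 mm. Lowering to pointing height.

Call:
drive_tool([
  {"translation": [0, 0, -2], "twist": [0, 0, 0], "gripper": 255},
  {"translation": [0, 0, -3.2], "twist": [0, 0, 0], "gripper": 255},
  {"translation": [0, 0, -3.9], "twist": [0, 0, 0], "gripper": 255},
  {"translation": [0, 0, -3.9], "twist": [0, 0, 0], "gripper": 255},
  {"translation": [0, 0, -3.9], "twist": [0, 0, 0], "gripper": 255},
  {"translation": [0, 0, -3.9], "twist": [0, 0, 0], "gripper": 255},
  {"translation": [0, 0, -3.9], "twist": [0, 0, 0], "gripper": 255},
  {"translation": [0, 0, -3.9], "twist": [0, 0, 0], "gripper": 255},
])

```text
t: 11.2
ee_pos: [0.4858, -0.271, 0.0516]
tcp_rot: [0.0, 0.113, 0.994, -0.0]
ft_force: [-0.4, 0.2, -0.3]
opening: -0.004
finger_force: 0.0
```

Call:
drive_tool([
  {"translation": [0, 0, 0], "twist": [0, 0, 0], "gripper": 255},
  {"translation": [0, 0, 0], "twist": [0, 0, 0], "gripper": 255},
])

```text
t: 11.4
ee_pos: [0.4855, -0.2708, 0.0511]
tcp_rot: [0.0, 0.113, 0.994, -0.0]
ft_force: [0.5, -0.1, -0.3]
opening: 0.003
finger_force: 0.0
```

Call:
drive_tool([
  {"translation": [0, 0, 0], "twist": [0, 0, 0], "gripper": 255},
  {"translation": [0, 0, 0], "twist": [0, 0, 0], "gripper": 255},
  {"translation": [0, 0, 0], "twist": [0, 0, 0], "gripper": 255},
  {"translation": [0, 0, 0], "twist": [0, 0, 0], "gripper": 255},
  {"translation": [0, 0, 0], "twist": [0, 0, 0], "gripper": 255},
  {"translation": [0, 0, 0], "twist": [0, 0, 0], "gripper": 255},
  {"translation": [0, 0, 0], "twist": [0, 0, 0], "gripper": 255},
  {"translation": [0, 0, 0], "twist": [0, 0, 0], "gripper": 255},
])

```text
t: 12.2
ee_pos: [0.4855, -0.2707, 0.051]
tcp_rot: [-0.0, 0.113, 0.994, 0.0]
ft_force: [0.5, 1.0, 0.5]
opening: 0.0
finger_force: 0.0
```

Call:
drive_tool([
  {"translation": [0, 0, 0], "twist": [0, 0, 0], "gripper": 255},
  {"translation": [0, 0, 0], "twist": [0, 0, 0], "gripper": 255},
  {"translation": [0, 0, 0], "twist": [0, 0, 0], "gripper": 255},
  {"translation": [0, 0, 0], "twist": [0, 0, 0], "gripper": 255},
  {"translation": [0, 0, 0], "twist": [0, 0, 0], "gripper": 255},
  {"translation": [0, 0, 0], "twist": [0, 0, 0], "gripper": 255},
  {"translation": [0, 0, 0], "twist": [0, 0, 0], "gripper": 255},
  {"translation": [0, 0, 0], "twist": [0, 0, 0], "gripper": 255},
])

```text
t: 13.0
ee_pos: [0.4855, -0.2707, 0.051]
tcp_rot: [-0.0, 0.113, 0.994, 0.0]
ft_force: [0.0, 0.6, 0.6]
opening: 0.002
finger_force: 0.0
```

Call:
drive_tool([
  {"translation": [0, 0, 0], "twist": [0, 0, 0], "gripper": 255},
  {"translation": [0, 0, 0], "twist": [0, 0, 0], "gripper": 255},
  {"translation": [0, 0, 0], "twist": [0, 0, 0], "gripper": 255},
  {"translation": [0, 0, 0], "twist": [0, 0, 0], "gripper": 255},
  {"translation": [0, 0, 0], "twist": [0, 0, 0], "gripper": 255},
  {"translation": [0, 0, 0], "twist": [0, 0, 0], "gripper": 255},
])

```text
t: 13.6
ee_pos: [0.4855, -0.2707, 0.051]
tcp_rot: [0.0, 0.113, 0.994, 0.0]
ft_force: [0.5, 0.2, 0.0]
opening: 0.001
finger_force: 0.0
```

```bash
python3 - <<'E'
from h import *
s=arm.sense();print(s['t'],s['ee_pos'],s['ft_force']);print(workorder.finish_job())
E
```

```text
13.6 [ 0.48551388 -0.27071637  0.05100441] [0.49053671 0.23634843 0.00728145]
the job is handed in; nothing more can be done
None
```

The job is handed in at 13.6 s: I pressed the farthest bell to its stop and released it, held over the stray biscuit for just over 2 s, and finished still pointing at the empty place on the sheet, with no contact felt except at the bell.

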